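# Square a display board in the corner jig and load it on the test bed

### The job

Slide the display board in its black carrier into the corner of the squaring jig until it sits against all three brass stops, and let go of it there. Then pick it up, carry it over to the blue test bed and set it down gently, without dropping it, flat on the two white bars inside the guide posts, with its button end next to the red block. Leave the tin, the screwdriver and the brass weight where they are.

Things in the scene. Friction and masses are not known exactly. Their poses are not given: they have to be found in the camera images.
- board_centre (a point): centre (half-way up) of the loose display board in its black carrier, 58 mm (x) by 118 mm (y) by 10 mm (z), about 0.1 kg: a green circuit board in an open black tray, gripped by the rim across x (58 mm). Its y axis points to the end with the buttons, z up. It starts askew on the jig's bars, clear of the stops, its button end roughly towards the end stop.
- board_button_end (a point): middle of the carrier's end face nearest the row of small black buttons (the dark display window is at the other end), half-way up, 59 mm along the board's y from board_centre; same axes.
- jig_home (a point): where board_centre lies when the board is home in the squaring jig, 35 mm above the bench; same axes as the jig. Home, the board's axes agree with these, its +x long side touches both side stops (faces at x = +29 mm) and its button end touches the end stop (face at y = +59 mm).
- jig: squaring jig fixed to the bench; origin at bench height below jig_home, x roughly away from the robot, y roughly to the left. Dark steel base 6 mm thick, x -82 to 56, y -59 to 71 mm. Two aluminium support bars 18 mm wide along x (-72 to 33 mm) at y = -36 and +36 mm, tops 30 mm above the bench; the gap of 54 mm between them is open down to the base, for fingertips.
- jig_end_stop (a point): top centre of the brass end stop, 34 mm (x) by 12 mm (y), 42 mm above the bench, at x = 0, y = +65 mm in the jig. The two brass side stops, of the same height, are 14 mm (x) by 18 mm (y), centred at x = +36 mm, y = -36 and +36 mm in the jig, with room for a finger between them.
- bed_home (a point): where board_centre lies when the board is properly on the test bed, 35 mm above the bench; same axes as the bed, and the board's axes then agree with them. The guide posts leave 2.5 mm play on each side of the board.
- bed: test bed fixed to the bench; origin at bench height below bed_home, y towards the red block (roughly to the left). Blue base 6 mm thick, x -55 to 55, y -80 to 110 mm. Two white support bars 18 mm wide, 50 mm long along x, at y = -40 and +40 mm, tops 30 mm above the bench; the gap of 62 mm between them is open down to the base, for fingertips.
- bed_red_block (a point): top centre of the bed's red block, 60 mm (x) by 20 mm (y), 40 mm high with brass pins to 45 mm, at y = +92 mm in the bed. Six steel guide posts, 10 mm thick, tapering over the last 5 mm to 46 mm above the bench, stand in the bed at x = -36.5 and +36.5 mm beside each white bar (y = -40 and +40 mm) and at x = 0, y = -66.5 and +66.5 mm.
- flux_tin: bystander: yellow round tin, 54 mm across, 20 mm high; origin at the centre of its underside
- driver_small: bystander: small blue screwdriver lying on the bench, 127 mm long, 13 mm thick; origin at the middle of its underside, y along it
- brass_weight: bystander: brass weight with a knob, 27 mm across, 34 mm high; origin at the centre of its underside
- pan (a point): top centre of a fixed round steel scale pan, about 130 mm across, about 70 mm above the bench on a weight; an obstacle to pass over. Behind it (x above about 0.66) a white scale cover leans upright, about 0.3 m high.

How it is judged (in metres and radians):
On the way:
1. the board lies home in the jig's corner, against all three brass stops (within 2.5 mm and 2 degrees), let go of and at rest (x of board_centre in the frame of jig_home between -0.0025 and 0.0025 m and y of board_centre in the frame of jig_home between -0.0025 and 0.0025 m and z of board_centre in the frame of jig_home between -0.003 and 0.003 m and angle between the x axis of board_button_end and the x axis of jig_home, either way round below 0.035 rad and contact force between the fingers and board below 0.05 N and linear speed of board below 0.02 m/s), for 0.2 s.
At the end, for the whole second after the job is handed in: The board lies flat on both white bars of the test bed between the guide posts (centre within 5 mm of bed_home in plan and 2 mm in height, tilt under 0.04 rad), its button end next to the red block, let go of and at rest (x of board_centre in the frame of bed_home between -0.005 and 0.005 m and y of board_centre in the frame of bed_home between -0.005 and 0.005 m and z of board_centre in the frame of bed_home between -0.002 and 0.002 m and y of board_button_end in the frame of bed_home between 0.04 and 0.08 m and angle between board_centre's own z axis and vertical below 0.04 rad and contact force between the fingers and board below 0.05 N and linear speed of board below 0.02 m/s); the robot touches nothing.
It fails at once if the yellow round tin is moved by more than 20 mm (distance of flux_tin from where it was at the start of the episode above 0.02 m).
It fails at once if the small blue screwdriver is moved by more than 20 mm (distance of driver_small from where it was at the start of the episode above 0.02 m).
It fails at once if the brass weight is moved by more than 20 mm (distance of brass_weight from where it was at the start of the episode above 0.02 m).
It fails at once if the board is dropped or knocked (faster than 0.4 m/s while no finger touches it) (linear speed of board above 0.4 m/s and contact force between the fingers and board below 0.05 N).
It also fails if it takes over 58 s, if anything falls off the work surface, if the arm or the gripper's body presses on something with over 40 N, if the wrist force passes 120 N, or if a joint passes its speed limit or range.

### The arm

A 6-joint arm with a two-finger parallel gripper is mounted at the origin on a cart in front of the work surface, level with it; the furniture and walls round the work are solid. World frame = base frame: x ahead of the robot, y to its left, z up, the work surface at z = 0. Lengths are in m, angles in degrees, forces in N, time in s.
With the tool pointing down it reaches from about 0.3 to 0.75 m from the base axis. Payload 8.5 kg.
Tool frame: the origin (TCP) lies on the centre line of the jaws, within the pads' length; the fingertips stand 19 mm ahead of it and the grasp point (between the pads) is the TCP; z points along the fingers, x is the direction in which the jaws open and shut, and the axes are right-handed (so a half turn about z gives the same grasp; the last joint's range is limited). The gripper opens to 85 mm and grips with 20 to 120 N. Pads are 22 mm wide; open, the fingers measure 114 mm over their backs; the gripper's body (76 mm by 85 mm) begins 54 mm behind the grasp point. The pads swing forward as they close: fully open they stand 13 mm farther back than shut.
Start: joints at [64.555, 21.807, 74.336, -0, 83.858, -12.336], TCP at [0.125, 0.536, 0.25] pointing down, gripper open.
Joint ranges: [-178.18, 178.18], [-50.72, 133.34], [12.68, 142.11], [-81.47, 261.47], [9.98, 163.14], [-165.26, 165.26]. Speed limits (degrees/s): [136.94, 136.94, 180, 180, 180, 180].

### API

Orientations are given as a 3x3 rotation matrix whose columns are the frame's x, y, z axes.
In Python, from rig import env, cams, order gives the robot as it stands.
- The arm moves only by the tool step_arm, never from a script. Its argument "steps" is a list of rows, each an object with "xyz": the shift along the tool's x, y, z normalised to -1 to 1, where 1 is 0.04 m, a list of three; "turn": the turn, a rotation vector about the tool's x, y, z normalised to -1 to 1, where 1 is 0.08 rad, a list of three; "gripper": the gripper command: -1 is shut, 1 is fully open, values between are in proportion. A call has 1 to 20 rows; each row shifts and turns the commanded pose from where the row before left it, along the tool's axes as they then stand; what a row does not reach is not made up. A row lasts 1/12 s, in which the tool goes at most 41.7 mm and 7.16 degrees, less where a joint would pass 70% of its speed; a pose out of reach is approached as far as the arm can. A call with a number of a shift or a turn outside -1 to 1 is refused whole. A call with a gripper value outside its range is refused whole. The fingers move at their own pace and stop on an object; "squeeze" is the grip in N (left out, the last holds). Time passes only in rows, so rows that do not move let the fingers close. It gives the time, the measured TCP pose, the force and the opening at its end, in the units of the state.
- env.observe(): the state, without advancing time (a new reading comes with each control period).
- cams.get_image(name): name is "side" or "top"; returns (picture, depth): 384x512x3 uint8, red, green, blue; 384x512 float32, m along the optical axis (not along the pixel's ray), 0 where there is no reading.
- cams.camera_info(name): a dict with "fx", "fy", "cx", "cy" (pixels), "k1" (the pictures are not rectified: a ray, as slopes to the right and down, at radius r is drawn at 1 + k1 r^2 times it, then the intrinsics apply), "extrinsics" (4x4, takes a point from camera to world coordinates). Camera axes: x right, y down, z forward; pixel columns grow to the right and rows downward; lengths in m; the calibration is good to about 2 mm. A picture is of the moment at which its call begins. camera_info takes no time and is no camera call.
- order.close_job(): hands the job in, once; it reports no verdict.
The state is a dict: "time_s": time; "q": joint angles; "qvel": joint speeds; "joint_efforts": joint torques, N m; "position": TCP position; "tool_rot": TCP orientation; "ft_force": force on the tool from outside, world axes, zero at the start; "wrist_torque": the same for the moment, N m; "grip_width": finger opening in m.
Only numpy, scipy, OpenCV 4.12 (cv2) and the standard library are available. Lean on these libraries where they do the work, as an engineer would, in place of code of your own. Each camera call takes 0.05 s, during which the arm holds its last target. There are 200 camera calls.

## Working session

There is one attempt and no reset: what is moved stays moved. The work goes in short steps, Python scripts to look and compute and a tool call to move; the robot and the scene stay as the last step left them, time stands still between calls to the robot, and variables do not carry over. Pictures are saved under pics/ and viewed, about 8 in all and at most 12, crops included, and the job is handed in when it is done.

Besides the shell and the picture viewer there is one more tool, called after "Call:" in YAML: its name, and indented under it one key for each argument. step_arm: Moves the arm, as the interface text tells. Scaled input: -1 to 1 covers 0.04 m each way for a shift and 0.08 rad each way for a turn. Its arguments: {"type":"object","properties":{"steps":{"type":"array"},"squeeze":{"type":"number"}},"required":["steps"]}

```bash
mkdir -p pics && cat > h.py <<'E'
import numpy as np, cv2
from rig import env, cams, order
def info(n):
    c=cams.camera_info(n); return c,np.array(c["extrinsics"])
def grab(n,name):
    im,d=cams.get_image(n); cv2.imwrite(f"pics/{name}.png",im[:,:,::-1]); np.save(f"pics/{name}_d.npy",d); return im,d
def rays(n,uv):
    c,E=info(n); uv=np.atleast_2d(np.array(uv,float))
    p=np.c_[(uv[:,0]-c["cx"])/c["fx"],(uv[:,1]-c["cy"])/c["fy"]]; q=p.copy()
    for _ in range(20): q=p/(1+c["k1"]*(q**2).sum(1,keepdims=True))
    return E[:3,3],np.c_[q,np.ones(len(q))]@E[:3,:3].T
def onplane(n,uv,z):
    o,d=rays(n,uv); return o+d*((z-o[2])/d[:,2])[:,None]
def proj(n,P):
    c,E=info(n); P=np.atleast_2d(P); q=(P-E[:3,3])@E[:3,:3]; s=q[:,:2]/q[:,2:]
    s=s*(1+c["k1"]*(s**2).sum(1,keepdims=True)); return s*[c["fx"],c["fy"]]+[c["cx"],c["cy"]]
def cloud(n,d):
    v,u=np.mgrid[:d.shape[0],:d.shape[1]]; o,r=rays(n,np.c_[u.ravel(),v.ravel()])
    return (o+r*d.reshape(-1,1)).reshape(*d.shape,3)
E
python3 - <<'E'
from h import *
for n in("top","side"):
    grab(n,n+"0"); c,E=info(n); print(c)
a=env.observe(); print(a)
E
```

```text
{'fx': 402.41553172046287, 'fy': 402.41553172046287, 'cx': 260.47754295605824, 'cy': 185.53418617698588, 'k1': -0.08531778107672248, 'extrinsics': array([[-0.02317383, -0.98594514,  0.16545436,  0.3702684 ],
       [-0.99965366,  0.02078795, -0.01613753,  0.06647879],
       [ 0.01247126, -0.16577102, -0.98608541,  1.28737038],
       [ 0.        ,  0.        ,  0.        ,  1.        ]])}
{'fx': 412.8806844414329, 'fy': 412.8806844414329, 'cx': 256.67387433495173, 'cy': 191.4554006539328, 'k1': 0.013065764788237993, 'extrinsics': array([[ 0.89512088, -0.17215012,  0.41124561,  0.15677647],
       [-0.4452529 , -0.29854322,  0.8441693 , -0.8428298 ],
       [-0.02254926, -0.93874186, -0.34388261,  0.44121863],
       [ 0.        ,  0.        ,  0.        ,  1.        ]])}
{'time_s': 0.1, 'q': array([ 6.45565082e+01,  2.18381780e+01,  7.43809380e+01,  1.65486315e-04,
        8.38577866e+01, -1.23375419e+01]), 'qvel': array([ 0.04093917, -0.02495943, -0.15925025, -0.00445029,  0.04760798,
       -0.0533666 ]), 'joint_efforts': array([ 3.84868879e-03, -4.49218869e+01, -2.31663179e+01, -1.63384780e-04,
        3.59256032e-03,  2.57681023e-05]), 'position': array([0.12462409, 0.53544303, 0.24976057]), 'tool_rot': array([[ 2.26752373e-01,  9.73952271e-01, -5.79231667e-04],
       [ 9.73951561e-01, -2.26752928e-01, -1.21078884e-03],
       [-1.31059302e-03, -2.89594343e-04, -9.99999099e-01]]), 'ft_force': array([ 0.28281632,  0.79994342, -0.18840494]), 'wrist_torque': array([-0.01013529, -0.0028316 ,  0.03292303]), 'grip_width': 0.08509062748887697}
```

View pics/top0.png

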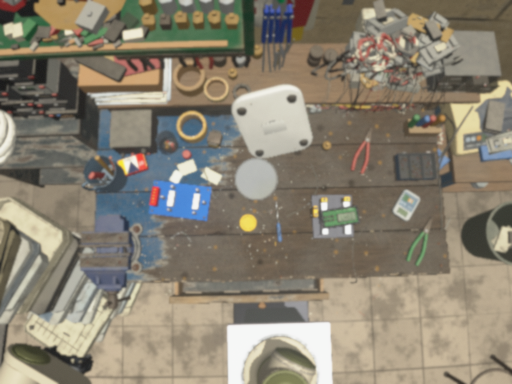

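View pics/side0.png

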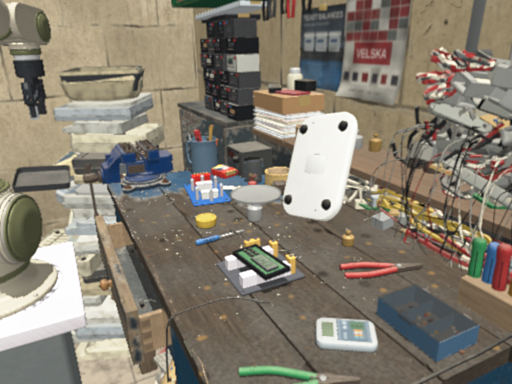

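Top view: the jig is at about (335,216) with the green board on it, and the bed at (180,200). The tin is at (248,222), the screwdriver at (279,222) and the pan at (256,178). I'll enlarge the crops.

```bash
python3 - <<'E'
from h import *
t=cv2.imread("pics/top0.png"); s=cv2.imread("pics/side0.png")
def r(im,u0,v0,w,h): return cv2.resize(im[v0:v0+h,u0:u0+w],(400,300),interpolation=cv2.INTER_CUBIC)
a=np.vstack([np.hstack([r(t,303,188,64,48+0),r(t,148,176,64,48)]),np.hstack([r(s,212,230,96,72),r(s,180,165,64,48)])])
cv2.imwrite("pics/crop0.png",a)
E
```

```text
(no output)
```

View pics/crop0.png

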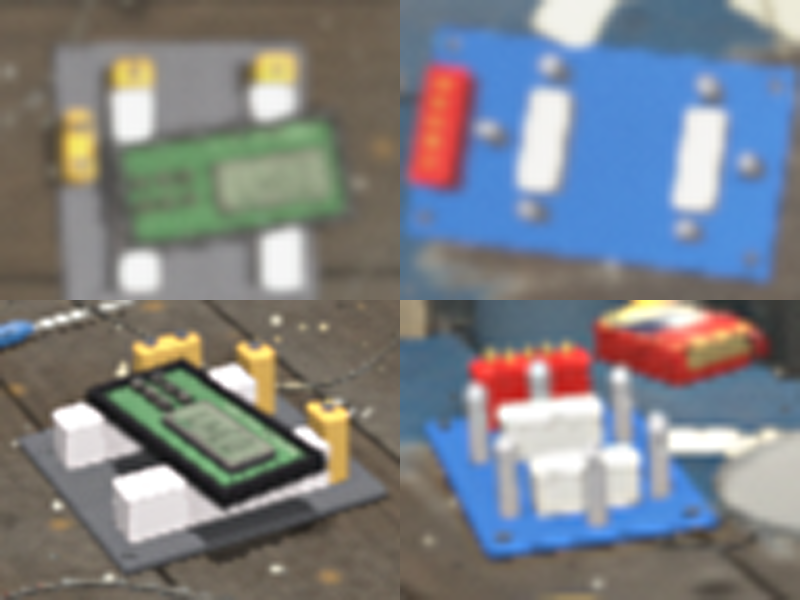

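```bash
cat > m.py <<'E'
from h import *
def hsv(im): return cv2.cvtColor(im,cv2.COLOR_RGB2HSV).astype(int)
def comps(mask,amin=6):
    n,l,s,c=cv2.connectedComponentsWithStats(mask.astype(np.uint8),connectivity=8)
    return [(l==i) for i in range(1,n) if s[i,4]>=amin]
def win(shape,u0,u1,v0,v1):
    w=np.zeros(shape,bool); w[v0:v1,u0:u1]=1; return w
E
python3 - <<'E'
from m import *
for n in("top","side"):
    im=cv2.imread(f"pics/{n}0.png")[:,:,::-1].copy(); d=np.load(f"pics/{n}0_d.npy"); X=cloud(n,d); H=hsv(im); h,s,v=H[...,0],H[...,1],H[...,2]
    wj=win(h.shape,305,367,190,246) if n=="top" else win(h.shape,212,308,230,302)
    wb=win(h.shape,144,216,176,226) if n=="top" else win(h.shape,184,240,165,212)
    M={"brass":wj&(h>15)&(h<32)&(s>110)&(v>110),"green":wj&(h>45)&(h<85)&(s>70),"jwhite":wj&(s<40)&(v>180),
       "blue":wb&(h>100)&(h<120)&(s>120),"red":wb&((h<8)|(h>172))&(s>140),"bwhite":wb&(s<45)&(v>190)}
    for k,m in M.items():
        for c in comps(m,8):
            P=X[c]; vv,uu=np.nonzero(c); z=P[:,2]; top=P[z>np.percentile(z,90)-.006]
            print(n,k,c.sum(),"uv",uu.mean().round(1),vv.mean().round(1),"zpct",np.percentile(z,[5,50,95]).round(3),"top c",top.mean(0).round(4),len(top))
            if k in("green","blue"):
                zz={"green":.037,"blue":.006}[k]
                cc=cv2.findContours(c.astype(np.uint8),cv2.RETR_EXTERNAL,cv2.CHAIN_APPROX_NONE)[0]; q=onplane(n,np.vstack(cc)[:,0],zz)[:,:2]
                print("   rect",cv2.minAreaRect((q*1000).astype(np.float32)))
E
```

```text
top brass 19 uv 346.1 198.4 zpct [0.035 0.042 0.045] top c [ 0.5326 -0.223   0.0421] 16
top brass 20 uv 323.1 199.2 zpct [0.035 0.041 0.045] top c [ 0.5321 -0.1511  0.042 ] 15
top brass 47 uv 314.4 211.4 zpct [0.005 0.04  0.046] top c [ 0.4938 -0.1224  0.0434] 25
top green 149 uv 334.6 216.0 zpct [0.033 0.036 0.041] top c [ 0.4792 -0.1846  0.0369] 134
   rect ((476.07708740234375, -199.63014221191406), (42.78943634033203, 99.24258422851562), 6.700901508331299)
top green 8 uv 349.0 221.5 zpct [0.033 0.036 0.039] top c [ 0.4603 -0.2285  0.0357] 8
   rect ((460.18621826171875, -228.19679260253906), (2.9450461864471436, 19.104328155517578), 16.600902557373047)
top jwhite 56 uv 324.0 205.8 zpct [0.004 0.03  0.035] top c [ 0.5124 -0.1514  0.0313] 44
top jwhite 33 uv 346.0 203.9 zpct [0.021 0.029 0.034] top c [ 0.5164 -0.2245  0.03  ] 28
top jwhite 64 uv 347.9 229.5 zpct [0.003 0.028 0.035] top c [ 0.4371 -0.2163  0.0624] 40
top jwhite 43 uv 325.0 231.1 zpct [0.007 0.03  0.036] top c [ 0.4321 -0.1518  0.031 ] 33
top blue 1348 uv 182.0 200.7 zpct [0.001 0.005 0.01 ] top c [0.5397 0.2957 0.01
[... 1880 characters left out ...]
(542.4505615234375, 304.9244384765625), (212.0611114501953, 114.00051879882812), 81.70911407470703)
side red 105 uv 222.0 173.3 zpct [0.003 0.012 0.023] top c [0.6347 0.4014 0.029 ] 43
side red 10 uv 230.5 168.5 zpct [0.022 0.023 0.024] top c [0.6816 0.4387 0.0228] 10
side red 42 uv 206.4 176.0 zpct [0.022 0.032 0.039] top c [0.5693 0.3749 0.0377] 18
side red 53 uv 195.8 177.1 zpct [0.021 0.034 0.04 ] top c [0.5352 0.3791 0.0373] 31
side bwhite 23 uv 222.6 167.0 zpct [0.022 0.023 0.024] top c [0.664  0.4684 0.0233] 23
side bwhite 262 uv 206.3 188.8 zpct [0.008 0.022 0.039] top c [0.531  0.2752 0.0337] 113
side bwhite 105 uv 233.7 190.8 zpct [0.    0.065 0.069] top c [0.5537 0.0917 0.0659] 61
```

```bash
cat > b.py <<'E'
from m import *
def board(n,im,w,off=(0,0),dark=45):
    H=hsv(im); h,s,v=H[...,0],H[...,1],H[...,2]
    out=[]
    g=w&(h>40)&(h<90)&(s>50)
    g=cv2.morphologyEx(g.astype(np.uint8),cv2.MORPH_CLOSE,np.ones((5,5)))
    c=max(comps(g>0),key=lambda m:m.sum())
    ct=np.vstack(cv2.findContours(c.astype(np.uint8),0,1)[0])[:,0]
    R=cv2.minAreaRect((onplane(n,ct,.036)[:,:2]*1000).astype(np.float32)); out.append(("green",c.sum(),np.round(R[0],1),np.round(R[1],1),round(R[2],1)))
    k=w&((v<dark)|(c>0)); k=cv2.morphologyEx(k.astype(np.uint8),cv2.MORPH_OPEN,np.ones((3,3)))
    c=[m for m in comps(k>0) if (m&c).any()][0]
    ct=np.vstack(cv2.findContours(c.astype(np.uint8),0,1)[0])[:,0]
    R=cv2.minAreaRect((onplane(n,ct,.038)[:,:2]*1000).astype(np.float32)); out.append(("tray",c.sum(),np.round(R[0],1),np.round(R[1],1),round(R[2],1)))
    return out
E
python3 - <<'E'
from b import *
for n in("top","side"):
    im=cv2.imread(f"pics/{n}0.png")[:,:,::-1].copy()
    w=win(im.shape[:2],305,367,190,246) if n=="top" else win(im.shape[:2],212,308,230,302)
    for o in board(n,im,w): print(n,*o)
    if n=="top":
        H=hsv(im); h,s,v=H[...,0],H[...,1],H[...,2]
        print("base hsv",H[232,335],H[200,335],"bench",H[240,360],H[195,362],H[215,305], "trayedge",[H[216,u].tolist() for u in range(318,324)])
        # edges of jig base: strongest gradients, subpixel by rows/cols
        g=cv2.GaussianBlur(im.astype(np.float32),(0,0),.8)
        sat=s.astype(float)
        print(s[192:240:3,306:366:2])
E
```

```text
top green 376 [ 476.9 -200.6] [ 47.8 106.4] 7.2
top tray 327 [ 476.7 -199.6] [ 47.7 105.2] 7.2
base hsv [135   4 145] [150   4 144] bench [ 17  59 113] [ 18  67 111] [ 16  69 111] trayedge [[21, 79, 133], [21, 28, 90], [15, 13, 80], [24, 15, 84], [46, 28, 101], [53, 47, 114]]
[[ 68  70  67  66  58  54  67  68  64  70  68  70  70  68  70  69  68  71
   69  70  65  68  74  70  67  68  67  71  66  61]
 [ 63  63  58  18  15  13  10  11  11  13  11  10   8   8   6   4   8   6
    6  17  27  25  20  59  73  70  67  65  67  64]
 [ 61  65  53   4   4   4   4  55 137 112 120  22   2   4   4   4   4   2
   48 140 124 120  82  46  68  71  66  64  62  60]
 [ 61  60  42   4   4   4   2  87 118 101  88  20   4   4   2   3   4   4
   36  44  41  48  36  41  68  67  63  60  62  57]
 [ 51  37  51   6  15  14   4   8   1   0   2   3   4   4   4   3   4   4
    7   1   0   1   2  34  59  56  61  62  59  56]
 [ 61  61  44  80 131 100  41   7   1   0   1   2   4   2   4   2   2   5
    9   7  10  24  46  52  55  29  52  61  64  58]
 [ 64  65  64 125 153 138  80  10   3   4   8  27  41  56  56  67  73  68
[... 572 characters left out ...]
2   2   4   5  17  40  74  76  73  60  55  44  34  19
   15   6   4   1   1   8  49  55  55  56  54  53]
 [ 70  72  72  33   2   3   5   2   7   4   4   4   4   2   2   4   5   2
    0   6   0   0   1   7  46  53  51  50  46  44]
 [ 70  68  64  34   4   3   3   2   4   0   0   1   5   2   4   3   2   5
    0   5   0   0   1   3  28  46  52  48  47  44]
 [ 67  66  64  41   2   3   5   4   5   5   2   3   2   3   3   5   3   5
    2   3   0   0   0   2  33  49  46  45  48  48]
 [ 65  66  60  34   6   4   4   7   6   8   8  12  11  14  11  23  20  19
   21  23  23  28  27  29  47  49  53  53  54  54]]
side green 409 [ 474.7 -198.1] [ 49. 108.] 7.5
side tray 530 [ 469.3 -206.2] [ 61.5 121.3] 7.3
```

```bash
cat > jig.py <<'E'
from m import *
im=cv2.imread("pics/top0.png")[:,:,::-1].copy(); s=hsv(im)[...,1].astype(float)
def cross(line,t=33):
    for i in range(len(line)-1):
        if line[i]>=t>line[i+1]: return i+(line[i]-t)/(line[i]-line[i+1])
def edge(ax,ks,a,step,base,half,name):
    P=[]
    for k in ks:
        idx=np.arange(a,a+14*step,step); L=s[k,idx] if ax==0 else s[idx,k]
        c=cross(L)
        if c is not None:
            q=a+c*step; P.append((q,k) if ax==0 else (k,q))
    X=onplane("top",P,.006)[:,:2]
    f=cv2.fitLine(X.astype(np.float32),cv2.DIST_HUBER,0,.001,.001)[:,0]
    r=(X-f[2:])@[-f[1],f[0]]; print(name,"pt",X.mean(0).round(4),"ang",np.degrees(np.arctan2(f[1],f[0])).round(2),"rms",r.std().round(5),len(X)); return X
edge(0,list(range(196,206))+list(range(219,236)),305,1,0,0,"left y=71")
edge(1,range(315,351),186,1,0,0,"top x=56")
edge(0,list(range(196,206))+list(range(226,236)),364,-1,0,0,"right y=-59")
edge(1,range(315,351),246,-1,0,0,"bottom x=-82")
E
python3 jig.py
```

```text
left y=71 pt [ 0.4794 -0.115 ] ang 0.23 rms 0.00056 27
top x=56 pt [ 0.5526 -0.1868] ang 89.5 rms 0.00033 36
right y=-59 pt [ 0.4679 -0.249 ] ang 0.95 rms 0.00091 16
bottom x=-82 pt [ 0.4119 -0.1797] ang -89.68 rms 0.00047 36
```

Call:
step_arm:
  steps:
    - {"xyz": [-0.8,0.64,0],"turn": [0,0,0],"gripper": 1}
    - {"xyz": [-0.8,0.64,0],"turn": [0,0,0],"gripper": 1}
    - {"xyz": [-0.8,0.64,0],"turn": [0,0,0],"gripper": 1}
    - {"xyz": [-0.8,0.64,0],"turn": [0,0,0],"gripper": 1}
    - {"xyz": [-0.8,0.64,0],"turn": [0,0,0],"gripper": 1}
    - {"xyz": [-0.8,0.64,0],"turn": [0,0,0],"gripper": 1}
    - {"xyz": [-0.8,0.64,0],"turn": [0,0,0],"gripper": 1}
    - {"xyz": [-0.8,0.64,0],"turn": [0,0,0],"gripper": 1}
    - {"xyz": [-0.8,0.64,0],"turn": [0,0,0],"gripper": 1}
    - {"xyz": [-0.8,0.64,0],"turn": [0,0,0],"gripper": 1}
    - {"xyz": [-0.8,0.64,0],"turn": [0,0,0],"gripper": 1}
    - {"xyz": [-0.8,0.64,0],"turn": [0,0,0],"gripper": 1}
    - {"xyz": [-0.8,0.64,0],"turn": [0,0,0],"gripper": 1}
    - {"xyz": [-0.8,0.64,0],"turn": [0,0,0],"gripper": 1}
    - {"xyz": [-0.8,0.64,0],"turn": [0,0,0],"gripper": 1}
    - {"xyz": [-0.8,0.64,0],"turn": [0,0,0],"gripper": 1}
    - {"xyz": [-0.8,0.64,0],"turn": [0,0,0],"gripper": 1}
    - {"xyz": [-0.8,0.64,0],"turn": [0,0,0],"gripper": 1}
  squeeze: 30

```text
time_s: 1.6
position: [0.4432, -0.132, 0.2501]
tool_rot: [[0.227, 0.974, -0.0], [0.974, -0.227, 0.0], [0.0, -0.0, -1.0]]
ft_force: [1.1, 0.4, 1.0]
grip_width: 0.0854
```

Call:
step_arm:
  steps:
    - {"xyz": [0,0,0],"turn": [0,0,1],"gripper": 1}
    - {"xyz": [0,0,0],"turn": [0,0,1],"gripper": 1}
    - {"xyz": [0,0,0],"turn": [0,0,1],"gripper": 1}
    - {"xyz": [0,0,0],"turn": [0,0,1],"gripper": 1}
    - {"xyz": [0,0,0],"turn": [0,0,1],"gripper": 1}
    - {"xyz": [0,0,0],"turn": [0,0,1],"gripper": 1}
    - {"xyz": [0,0,0],"turn": [0,0,1],"gripper": 1}
    - {"xyz": [0,0,0],"turn": [0,0,1],"gripper": 1}
    - {"xyz": [0,0,0],"turn": [0,0,1],"gripper": 1}
    - {"xyz": [0,0,0],"turn": [0,0,1],"gripper": 1}
    - {"xyz": [0,0,0],"turn": [0,0,1],"gripper": 1}
    - {"xyz": [0,0,0],"turn": [0,0,1],"gripper": 1}
    - {"xyz": [0,0,0],"turn": [0,0,1],"gripper": 1}
    - {"xyz": [0,0,0],"turn": [0,0,1],"gripper": 1}
    - {"xyz": [0,0,0],"turn": [0,0,1],"gripper": 1}
    - {"xyz": [0,0,0],"turn": [0,0,0],"gripper": 1}

```text
time_s: 2.93
position: [0.4428, -0.1298, 0.2501]
tool_rot: [[0.99, 0.139, -0.001], [0.139, -0.99, 0.0], [-0.0, -0.0, -1.0]]
ft_force: [-0.3, 0.9, -0.0]
grip_width: 0.0852
```

Call:
step_arm:
  steps:
    - {"xyz": [0.29,0.82,0],"turn": [0,0,0.15],"gripper": 1}
    - {"xyz": [0.29,0.82,0],"turn": [0,0,0],"gripper": 1}
    - {"xyz": [0,0,0.8],"turn": [0,0,0],"gripper": 1}
    - {"xyz": [0,0,0.8],"turn": [0,0,0],"gripper": 1}
    - {"xyz": [0,0,0.8],"turn": [0,0,0],"gripper": 1}
    - {"xyz": [0,0,0.8],"turn": [0,0,0],"gripper": 1}
    - {"xyz": [0,0,0],"turn": [0,0,0],"gripper": 1}
    - {"xyz": [0,0,0],"turn": [0,0,0],"gripper": 1}

```text
time_s: 3.6
position: [0.4745, -0.1915, 0.122]
tool_rot: [[0.991, 0.131, -0.002], [0.131, -0.991, 0.002], [-0.002, -0.002, -1.0]]
ft_force: [0.4, -0.0, 0.8]
grip_width: 0.0853
```

```bash
python3 - <<'E'
from h import *
s,_=grab("side","side1"); t,_=grab("top","top1")
a=np.hstack([cv2.resize(s[200:305,200:320],(480,420),interpolation=2),cv2.resize(t[180:250,295:375],(320,280),interpolation=2)[:,:] if 0 else cv2.resize(t[190:295-25,305:365],(315,420),interpolation=2)])
cv2.imwrite("pics/c1.png",a[:,:,::-1])
E
```

```text
(no output)
```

View pics/c1.png

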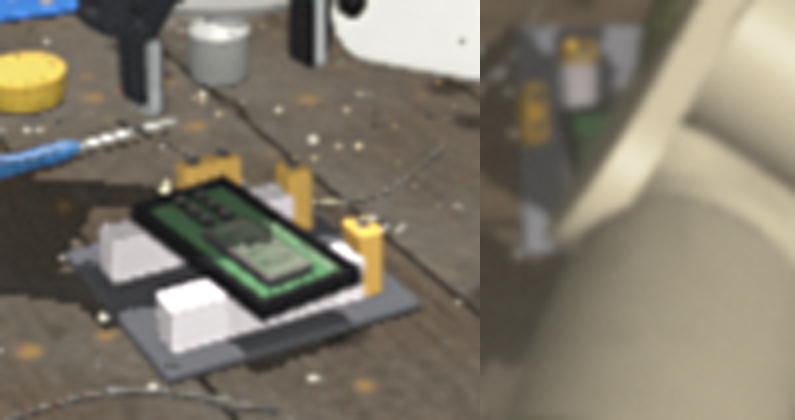

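The fingers straddle the board in the side view, with the tips at crop pixels (145,105) and (315,60). I'll go down and grip.

Call:
step_arm:
  steps:
    - {"xyz": [0,0,0.6],"turn": [0,0,0],"gripper": 1}
    - {"xyz": [0,0,0.6],"turn": [0,0,0],"gripper": 1}
    - {"xyz": [0,0,0.5],"turn": [0,0,0],"gripper": 1}
    - {"xyz": [0,0,0.45],"turn": [0,0,0],"gripper": 1}
    - {"xyz": [0,0,0],"turn": [0,0,0],"gripper": 0.5}
    - {"xyz": [0,0,0],"turn": [0,0,0],"gripper": 0.4}
    - {"xyz": [0,0,0],"turn": [0,0,0],"gripper": 0.3}
    - {"xyz": [0,0,0],"turn": [0,0,0],"gripper": 0.2}
    - {"xyz": [0,0,0],"turn": [0,0,0],"gripper": 0.1}
    - {"xyz": [0,0,0],"turn": [0,0,0],"gripper": 0.1}
    - {"xyz": [0,0,0],"turn": [0,0,0],"gripper": 0.1}
  squeeze: 20

```text
time_s: 4.62
position: [0.4757, -0.1923, 0.0382]
tool_rot: [[0.992, 0.13, 0.003], [0.13, -0.992, -0.002], [0.003, 0.003, -1.0]]
ft_force: [0.0, 0.8, 9.0]
grip_width: 0.0575
```

Call:
step_arm:
  steps:
    - {"xyz": [0,0,-0.05],"turn": [0,0,0],"gripper": 0.1}
    - {"xyz": [0,0,0],"turn": [0,0,0.4],"gripper": 0.1}
    - {"xyz": [0,0,0],"turn": [0,0,0.4],"gripper": 0.1}
    - {"xyz": [0,0,0],"turn": [0,0,0.4],"gripper": 0.1}
    - {"xyz": [0,0,0],"turn": [0,0,0.4],"gripper": 0.1}
    - {"xyz": [0.12,0,0],"turn": [0,0,0],"gripper": 0.1}
    - {"xyz": [0.12,0,0],"turn": [0,0,0],"gripper": 0.1}
    - {"xyz": [0.1,-0.12,0],"turn": [0,0,0],"gripper": 0.1}
    - {"xyz": [0,0,0],"turn": [0,0,0],"gripper": 0.1}
    - {"xyz": [0,0,0],"turn": [0,0,0],"gripper": 0.1}

```text
time_s: 5.45
position: [0.4886, -0.1865, 0.0383]
tool_rot: [[1.0, 0.003, 0.0], [0.003, -1.0, 0.0], [0.0, -0.0, -1.0]]
ft_force: [0.4, -0.2, -0.6]
grip_width: 0.0573
```

Call:
step_arm:
  steps:
    - {"xyz": [0.05,0,0],"turn": [0,0,0],"gripper": 0.1}
    - {"xyz": [0,0,0],"turn": [0,0,0],"gripper": 0.1}

```text
time_s: 5.62
position: [0.4906, -0.1869, 0.0384]
tool_rot: [[1.0, 0.002, 0.0], [0.002, -1.0, -0.0], [0.0, 0.0, -1.0]]
ft_force: [0.4, -0.0, -1.3]
grip_width: 0.0575
```

Call:
step_arm:
  steps:
    - {"xyz": [0.05,0,0],"turn": [0,0,0],"gripper": 0.1}
    - {"xyz": [0,0,0],"turn": [0,0,0],"gripper": 0.1}

```text
time_s: 5.78
position: [0.4926, -0.187, 0.0384]
tool_rot: [[1.0, 0.002, 0.0], [0.002, -1.0, -0.0], [0.0, 0.0, -1.0]]
ft_force: [0.1, -0.0, -0.8]
grip_width: 0.0574
```

Call:
step_arm:
  steps:
    - {"xyz": [0.04,0,0],"turn": [0,0,0],"gripper": 0.1}
    - {"xyz": [0,0,0],"turn": [0,0,0],"gripper": 0.1}

```text
time_s: 5.95
position: [0.4938, -0.1869, 0.0383]
tool_rot: [[1.0, 0.002, -0.001], [0.002, -1.0, 0.0], [-0.001, -0.0, -1.0]]
ft_force: [-1.5, -0.5, -0.3]
grip_width: 0.0575
```

Call:
step_arm:
  steps:
    - {"xyz": [0.03,0,0],"turn": [0,0,0],"gripper": 0.1}
    - {"xyz": [0,0,0],"turn": [0,0,0],"gripper": 0.1}

```text
time_s: 6.12
position: [0.494, -0.1868, 0.0383]
tool_rot: [[1.0, 0.002, -0.003], [0.002, -1.0, 0.001], [-0.003, -0.001, -1.0]]
ft_force: [-7.2, -1.0, 4.3]
grip_width: 0.0579
```

Call:
step_arm:
  steps:
    - {"xyz": [0.03,0,0],"turn": [0,0,0],"gripper": 0.1}
    - {"xyz": [0,0,0],"turn": [0,0,0],"gripper": 0.1}

```text
time_s: 6.28
position: [0.4941, -0.1867, 0.0382]
tool_rot: [[1.0, 0.002, -0.006], [0.002, -1.0, 0.001], [-0.006, -0.001, -1.0]]
ft_force: [-13.9, -3.0, 7.1]
grip_width: 0.0575
```

Call:
step_arm:
  steps:
    - {"xyz": [-0.025,0,0.03],"turn": [0,0,0],"gripper": 0.1}
    - {"xyz": [0,-0.06,0],"turn": [0,0,0],"gripper": 0.1}
    - {"xyz": [0,0,0],"turn": [0,0,0],"gripper": 0.1}

```text
time_s: 6.53
position: [0.4941, -0.1857, 0.038]
tool_rot: [[1.0, 0.002, -0.002], [0.002, -1.0, -0.003], [-0.002, 0.003, -1.0]]
ft_force: [-12.7, -8.8, 12.1]
grip_width: 0.0573
```

Call:
step_arm:
  steps:
    - {"xyz": [0,-0.05,0],"turn": [0,0,0],"gripper": 0.1}
    - {"xyz": [0,0,0],"turn": [0,0,0],"gripper": 0.1}

```text
time_s: 6.7
position: [0.4941, -0.1843, 0.0381]
tool_rot: [[1.0, 0.002, -0.002], [0.002, -1.0, -0.003], [-0.002, 0.003, -1.0]]
ft_force: [-13.1, -11.1, 11.5]
grip_width: 0.0575
```

Call:
step_arm:
  steps:
    - {"xyz": [0,-0.04,0],"turn": [0,0,0],"gripper": 0.1}
    - {"xyz": [0,0,0],"turn": [0,0,0],"gripper": 0.1}

```text
time_s: 6.87
position: [0.4941, -0.1829, 0.038]
tool_rot: [[1.0, 0.002, -0.002], [0.002, -1.0, -0.004], [-0.002, 0.004, -1.0]]
ft_force: [-13.5, -11.8, 11.3]
grip_width: 0.0574
```

Call:
step_arm:
  steps:
    - {"xyz": [-0.02,0,-0.03],"turn": [0,0,0],"gripper": 0.1}
    - {"xyz": [0,-0.03,0],"turn": [0,0,0],"gripper": 0.1}
    - {"xyz": [0,0,0],"turn": [0,0,0],"gripper": 0.1}

```text
time_s: 7.12
position: [0.494, -0.18, 0.0384]
tool_rot: [[1.0, 0.002, -0.001], [0.002, -1.0, -0.001], [-0.001, 0.001, -1.0]]
ft_force: [-7.1, -4.9, 2.7]
grip_width: 0.0578
```

Call:
step_arm:
  steps:
    - {"xyz": [0,-0.03,0],"turn": [0,0,0],"gripper": 0.1}
    - {"xyz": [0,0,0],"turn": [0,0,0],"gripper": 0.1}

```text
time_s: 7.28
position: [0.494, -0.18, 0.0384]
tool_rot: [[1.0, 0.003, -0.001], [0.003, -1.0, -0.003], [-0.001, 0.003, -1.0]]
ft_force: [-8.4, -12.6, 0.5]
grip_width: 0.0575
```

Call:
step_arm:
  steps:
    - {"xyz": [0,-0.03,0],"turn": [0,0,0],"gripper": 0.1}
    - {"xyz": [0,0,0],"turn": [0,0,0],"gripper": 0.1}

```text
time_s: 7.45
position: [0.4941, -0.1798, 0.0384]
tool_rot: [[1.0, 0.003, -0.001], [0.003, -1.0, -0.005], [-0.001, 0.005, -1.0]]
ft_force: [-10.0, -17.6, -0.3]
grip_width: 0.0575
```

Call:
step_arm:
  steps:
    - {"xyz": [-0.015,0.03,0.02],"turn": [0,0,0],"gripper": 0.1}
    - {"xyz": [0,0,0],"turn": [0,0,0],"gripper": 0.1}
    - {"xyz": [0,0,0],"turn": [0,0,0],"gripper": 1}
    - {"xyz": [0,0,0],"turn": [0,0,0],"gripper": 1}
    - {"xyz": [0,0,0],"turn": [0,0,0],"gripper": 1}
    - {"xyz": [0,0,0],"turn": [0,0,0],"gripper": 1}
    - {"xyz": [0,0,0],"turn": [0,0,0],"gripper": 1}

```text
time_s: 8.03
position: [0.4941, -0.1782, 0.0375]
tool_rot: [[1.0, 0.002, 0.0], [0.002, -1.0, 0.0], [0.0, -0.0, -1.0]]
ft_force: [0.4, 0.9, -0.3]
grip_width: 0.0849
```

```bash
python3 - <<'E'
from b import *
s,_=grab("side","side2")
for o in board("side",s,win(s.shape[:2],212,308,230,302)): print(*o)
cv2.imwrite("pics/c2.png",cv2.resize(s[205:305,200:320],(720,600),interpolation=2)[:,:,::-1])
print(env.observe()["grip_width"])
E
```

```text
green 374 [ 494.  -186.6] [107.  49.] 89.5
tray 504 [ 490.5 -193.2] [ 59.2 123.5] 0.5
0.08531474678542997
```

View pics/c2.png

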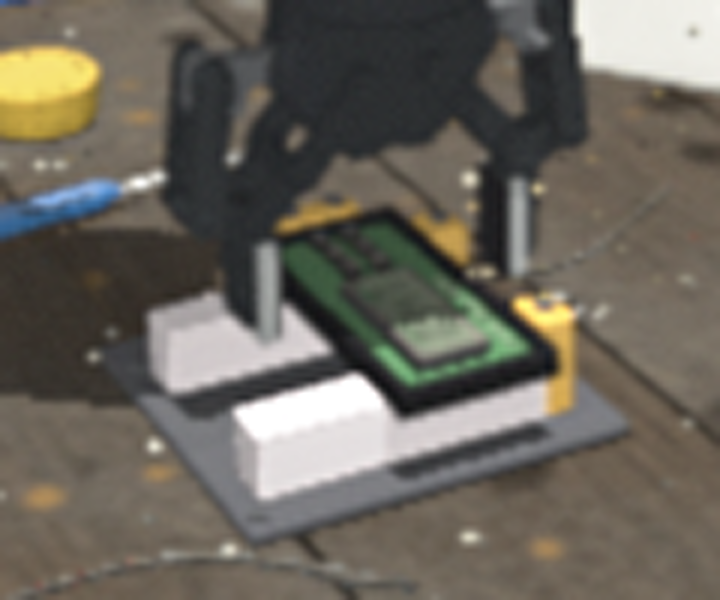

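```bash
python3 - <<'E'
from h import *
im=cv2.imread("pics/top0.png")[:,:,::-1].astype(np.float32)
o=np.array([.5437,.2947]); a=np.radians(-8.); ex=np.array([np.cos(a),np.sin(a)]); ey=np.array([-ex[1],ex[0]])
def samp(x,y,z):
    P=np.c_[o+np.outer(x,ex)+np.outer(y,ey),np.full(len(x),z)]; uv=proj("top",P).astype(np.float32)
    return cv2.remap(im,uv[:,0].reshape(1,-1),uv[:,1].reshape(1,-1),cv2.INTER_CUBIC)[0]
np.set_printoptions(linewidth=250)
for yc in(-.04,.04):
    y=np.arange(-.022,.023,.002)
    R=np.mean([samp(np.full(len(y),x),yc+y,.03) for x in np.arange(-.015,.016,.003)],0)
    print("bar",yc,"y R"); print((y*1000).astype(int)); print(R[:,0].astype(int)); 
    x=np.arange(-.040,.041,.004)
    R=np.mean([samp(x,np.full(len(x),yc+yy),.03) for yy in np.arange(-.004,.005,.002)],0)
    print("x R"); print((x*1000).astype(int)); print(R[:,0].astype(int))
y=np.arange(-.110,.131,.003)
for x in(-.045,.045):
    R=np.mean([samp(np.full(len(y),x+d),y,.006) for d in(-.004,0,.004)],0); print("base along y at x",x); print((y*1000).astype(int)); print((R[:,2]-R[:,0]).astype(int))
x=np.arange(-.075,.076,.003)
R=np.mean([samp(x,np.full(len(x),yy),.006) for yy in np.arange(-.01,.011,.005)],0); print("base along x");print((x*1000).astype(int)); print((R[:,2]-R[:,0]).astype(int))
x=np.arange(-.045,.046,.003)
R=np.mean([samp(x,np.full(len(x),.092+yy),.04) for yy in np.arange(-.004,.005,.002)],0); print("red x");print((x*1000).astype(int)); print((R[:,0]-R[:,2]).astype(int))
y=np.arange(.070,.116,.002)
R=np.mean([samp(np.full(len(y),xx),y,.04) for xx in np.arange(-.02,.021,.005)],0); print("red y");print((y*1000).astype(int)); print((R[:,0]-R[:,2]).astype(int))
E
```

```text
bar -0.04 y R
[-22 -19 -17 -15 -13 -11  -9  -7  -5  -3  -1   0   2   4   6   8  10  12  14  16  18  20  22]
[ 93  90 103 135 181 221 240 245 245 245 245 244 242 228 193 145 103  84  79  79  79  79  79]
x R
[-40 -36 -32 -28 -24 -20 -16 -12  -8  -4   0   3   7  11  15  19  23  27  31  35  39]
[142 161 124 162 236 243 242 241 240 242 243 241 239 239 241 238 176 104 132 166 143]
bar 0.04 y R
[-22 -19 -17 -15 -13 -11  -9  -7  -5  -3  -1   0   2   4   6   8  10  12  14  16  18  20  22]
[ 83  92 112 145 187 222 238 244 244 244 244 243 240 225 193 148 108  87  82  85  89  95 101]
x R
[-40 -36 -32 -28 -24 -20 -16 -12  -8  -4   0   3   7  11  15  19  23  27  31  35  39]
[137 155 123 154 230 242 242 240 239 239 240 241 238 237 238 235 183 110 127 171 163]
base along y at x -0.045
[-110 -107 -104 -100  -97  -94  -91  -88  -85  -82  -79  -76  -73  -70  -67  -64  -61  -58  -55  -52  -49  -46  -43  -40  -37  -34  -31  -28  -25  -22  -19  -16  -13  -10   -7   -4   -1    1    4    7   10   13   16   19   22   25   28   31   34
   37   40   43   46   49   52   55   58   61   64   67   70   73   76   7
[... 1381 characters left out ...]
69  72  75]
[-19 -19 -18 -19 -19  -5  41 101 133 138 138 137 138 137 138 137 137 137 136 136 136 136 136 136 135 136 136 136 135 135 135 135 135 136 135 136 135 136 136 136 136 134 123  95  65  50  45  41  40  43  45]
red x
[-45 -41 -38 -35 -32 -29 -26 -23 -20 -17 -14 -11  -8  -5  -2   0   3   6   9  12  15  18  21  24  27  30  33  36  39  42  45]
[ -97 -116 -126 -111  -34   79  147  159  157  156  157  152  148  151  153  152  155  154  151  153  154  153  153  143   88  -10  -87  -99  -84  -84  -91]
red y
[ 70  72  74  76  78  80  82  84  86  88  90  92  94  96  98 100 102 104 106 108 110 112 114]
[-62 -23  26  79 126 155 167 167 165 164 163 162 152 125  77  25 -13 -36 -41 -39 -34 -30 -26]
```

Call:
step_arm:
  steps:
    - {"xyz": [0,0.2,0],"turn": [0,0,0],"gripper": 1}
    - {"xyz": [0,0,0],"turn": [0,0,0],"gripper": 1}
    - {"xyz": [0,0,0],"turn": [0,0,0],"gripper": 1}

```text
time_s: 8.33
position: [0.494, -0.187, 0.0375]
tool_rot: [[1.0, 0.001, 0.0], [0.001, -1.0, -0.0], [0.0, 0.0, -1.0]]
ft_force: [-0.4, -0.2, 0.6]
grip_width: 0.0856
```

Call:
step_arm:
  steps:
    - {"xyz": [0,0,0],"turn": [0,0,0],"gripper": 0.5}
    - {"xyz": [0,0,0],"turn": [0,0,0],"gripper": 0.4}
    - {"xyz": [0,0,0],"turn": [0,0,0],"gripper": 0.3}
    - {"xyz": [0,0,0],"turn": [0,0,0],"gripper": 0.1}
    - {"xyz": [0,0,0],"turn": [0,0,0],"gripper": 0.1}
    - {"xyz": [0,0,0],"turn": [0,0,0],"gripper": 0.0}
    - {"xyz": [0,0,0],"turn": [0,0,0],"gripper": 0.0}
    - {"xyz": [0,0,0],"turn": [0,0,0],"gripper": 0.0}
  squeeze: 40

```text
time_s: 9.0
position: [0.494, -0.1864, 0.0378]
tool_rot: [[1.0, 0.002, 0.0], [0.002, -1.0, -0.0], [0.0, 0.0, -1.0]]
ft_force: [-1.1, 1.6, 5.5]
grip_width: 0.0566
```

Call:
step_arm:
  steps:
    - {"xyz": [0,0,-0.1],"turn": [0,0,0],"gripper": 0.0}
    - {"xyz": [0,0,-0.2],"turn": [0,0,0],"gripper": 0.0}
    - {"xyz": [0,0,-0.4],"turn": [0,0,0],"gripper": 0.0}
    - {"xyz": [0,0,-0.6],"turn": [0,0,0],"gripper": 0.0}
    - {"xyz": [0,0,-0.6],"turn": [0,0,0],"gripper": 0.0}
    - {"xyz": [0,0,-0.6],"turn": [0,0,0],"gripper": 0.0}
    - {"xyz": [0,0,-0.6],"turn": [0,0,0],"gripper": 0.0}
    - {"xyz": [0,0,-0.6],"turn": [0,0,0],"gripper": 0.0}
    - {"xyz": [0,0,-0.3],"turn": [0,0,0],"gripper": 0.0}
    - {"xyz": [0,0,0],"turn": [0,0,0],"gripper": 0.0}
    - {"xyz": [0,0,0],"turn": [0,0,0],"gripper": 0.0}

```text
time_s: 9.92
position: [0.4938, -0.1863, 0.1977]
tool_rot: [[1.0, 0.002, 0.001], [0.002, -1.0, -0.0], [0.001, 0.0, -1.0]]
ft_force: [-1.5, 0.1, -1.7]
grip_width: 0.0571
```

Call:
step_arm:
  steps:
    - {"xyz": [0.04,-0.3,0],"turn": [0,0,0],"gripper": 0.0}
    - {"xyz": [0.06,-0.5,0],"turn": [0,0,0],"gripper": 0.0}
    - {"xyz": [0.08,-0.72,0],"turn": [0,0,0],"gripper": 0.0}
    - {"xyz": [0.08,-0.8,0],"turn": [0,0,0],"gripper": 0.0}
    - {"xyz": [0.08,-0.8,0],"turn": [0,0,0],"gripper": 0.0}
    - {"xyz": [0.08,-0.8,0],"turn": [0,0,0],"gripper": 0.0}
    - {"xyz": [0.08,-0.8,0],"turn": [0,0,0],"gripper": 0.0}
    - {"xyz": [0.08,-0.8,0],"turn": [0,0,0],"gripper": 0.0}
    - {"xyz": [0.08,-0.8,0],"turn": [0,0,0],"gripper": 0.0}
    - {"xyz": [0.08,-0.8,0],"turn": [0,0,0],"gripper": 0.0}
    - {"xyz": [0.08,-0.8,0],"turn": [0,0,0],"gripper": 0.0}
    - {"xyz": [0.08,-0.8,0],"turn": [0,0,0],"gripper": 0.0}
    - {"xyz": [0.08,-0.8,0],"turn": [0,0,0],"gripper": 0.0}
    - {"xyz": [0.08,-0.8,0],"turn": [0,0,0],"gripper": 0.0}
    - {"xyz": [0.08,-0.8,0],"turn": [0,0,0],"gripper": 0.0}
    - {"xyz": [0.08,-0.5,0],"turn": [0,0,0],"gripper": 0.0}
    - {"xyz": [0.06,-0.4,0],"turn": [0,0,0],"gripper": 0.0}
    - {"xyz": [0,0,0],"turn": [0,0,0.3],"gripper": 0.0}
    - {"xyz": [0,0,0],"turn": [0,0,0.5],"gripper": 0.0}
    - {"xyz": [0,0,0],"turn": [0,0,0.5],"gripper": 0.0}

```text
time_s: 11.58
position: [0.5432, 0.2947, 0.196]
tool_rot: [[0.995, -0.104, -0.003], [-0.104, -0.995, -0.001], [-0.003, 0.001, -1.0]]
ft_force: [0.3, -0.5, -0.8]
grip_width: 0.0569
```

Call:
step_arm:
  steps:
    - {"xyz": [0,0,0.5],"turn": [0,0,0.3],"gripper": 0.0}
    - {"xyz": [0,0,0.7],"turn": [0,0,0.17],"gripper": 0.0}
    - {"xyz": [0,0,0.7],"turn": [0,0,0],"gripper": 0.0}
    - {"xyz": [0,0,0.5],"turn": [0,0,0],"gripper": 0.0}
    - {"xyz": [0,0,0.2],"turn": [0,0,0],"gripper": 0.0}
    - {"xyz": [0,0,0],"turn": [0,0,0],"gripper": 0.0}
    - {"xyz": [0,0,0],"turn": [0,0,0],"gripper": 0.0}

```text
time_s: 12.17
position: [0.5442, 0.2944, 0.0938]
tool_rot: [[0.99, -0.14, -0.0], [-0.14, -0.99, -0.0], [-0.0, 0.0, -1.0]]
ft_force: [0.2, 0.1, -0.7]
grip_width: 0.0576
```

```bash
python3 - <<'E'
from h import *
s,_=grab("side","side3"); t,_=grab("top","top3")
a=np.hstack([cv2.resize(s[130:220,170:250],(480,540),interpolation=2),cv2.resize(t[165:225,140:175+0],(315,540),interpolation=2)])
cv2.imwrite("pics/c3.png",a[:,:,::-1]); print(env.observe()["position"])
E
```

```text
[0.54475778 0.29460511 0.09495148]
```

View pics/c3.png

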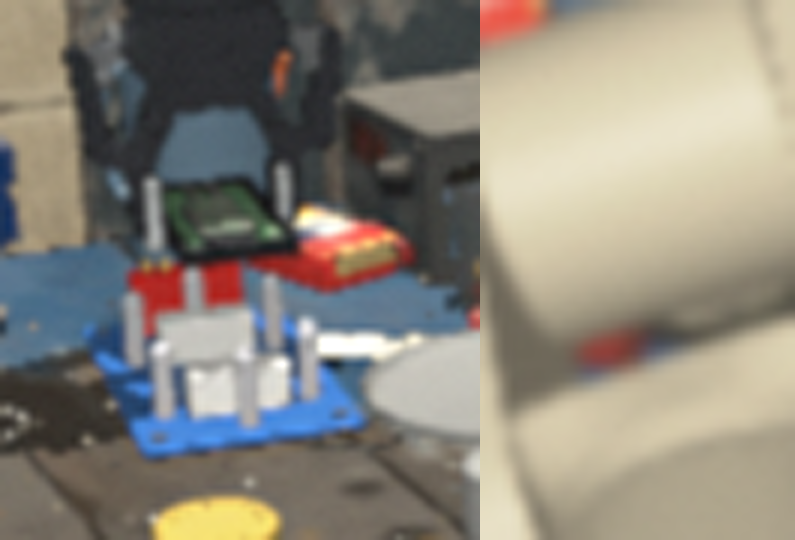

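```bash
python3 - <<'E'
from b import *
uv=np.array([[133,293],[192,270],[270,275],[160,343],[306,318],[246,348]],float)/6+[170-.5,130-.5]
# posts: model (x,y): order guess
M=np.array([[-36.5,40],[0,66.5],[36.5,40],[-36.5,-40],[36.5,-40],[0,-66.5]])/1000
P=onplane("side",uv,.046)[:,:2]
A=cv2.estimateAffinePartial2D(M.astype(np.float64),P)[0]
m=M-M.mean(0); p=P-P.mean(0); U,S,V=np.linalg.svd(m.T@p); R=(U@V).T
print("posts",P.round(4).tolist()); print("centre",P.mean(0).round(4),"yaw",np.degrees(np.arctan2(R[1,0],R[0,0])).round(2),"res",(p-m@R.T).round(4).tolist())
s=cv2.imread("pics/side3.png")[:,:,::-1].copy(); d=np.load("pics/side3_d.npy"); X=cloud("side",d)
H=hsv(s); h,sa,v=H[...,0],H[...,1],H[...,2]
w=win(h.shape,190,222,155,176); g=w&(h>40)&(h<90)&(sa>50)
g=cv2.morphologyEx(g.astype(np.uint8),cv2.MORPH_CLOSE,np.ones((5,5)))>0
c=max(comps(g),key=lambda q:q.sum()); z=np.median(X[c][:,2]); 
ct=np.vstack(cv2.findContours(c.astype(np.uint8),0,1)[0])[:,0]
for zz in (z,.0925): print("board z",z,zz,cv2.minAreaRect((onplane("side",ct,zz)[:,:2]*1000).astype(np.float32)),X[c].mean(0))
print(env.observe()["position"])
E
```

```text
Traceback (most recent call last):
cv2.error: OpenCV(4.12.0) /io/opencv/modules/calib3d/src/ptsetreg.cpp:1108: error: (-215:Assertion failed) count >= 0 && to.checkVector(2) == count in function 'estimateAffinePartial2D'
```

```bash
cat > c.py <<'E'
from b import *
uv=np.array([[133,293],[192,270],[270,275],[160,343],[306,318],[246,348]],float)/6+[170-.5,130-.5]
M=np.array([[-36.5,40],[0,66.5],[36.5,40],[-36.5,-40],[36.5,-40],[0,-66.5]])/1000
P=onplane("side",uv,.046)[:,:2]
m=M-M.mean(0); p=P-P.mean(0); U,S,V=np.linalg.svd(m.T@p); R=(U@V).T
print("posts",P.round(4).tolist()); print("centre",P.mean(0).round(4),"yaw",np.degrees(np.arctan2(R[1,0],R[0,0])).round(2),"res",(p-m@R.T).round(4).tolist())
s=cv2.imread("pics/side3.png")[:,:,::-1].copy(); d=np.load("pics/side3_d.npy"); X=cloud("side",d)
H=hsv(s); h,sa,v=H[...,0],H[...,1],H[...,2]
w=win(h.shape,190,222,155,176); g=w&(h>40)&(h<90)&(sa>50)
g=cv2.morphologyEx(g.astype(np.uint8),cv2.MORPH_CLOSE,np.ones((5,5)))>0
c=max(comps(g),key=lambda q:q.sum()); z=np.median(X[c][:,2]); 
ct=np.vstack(cv2.findContours(c.astype(np.uint8),0,1)[0])[:,0]
for zz in (z,.0925): print("board z",z,zz,cv2.minAreaRect((onplane("side",ct,zz)[:,:2]*1000).astype(np.float32)),X[c].mean(0))
print(env.observe()["position"])
E
python3 c.py
```

```text
posts [[0.5079, 0.3329], [0.5473, 0.3545], [0.58, 0.3253], [0.4949, 0.2515], [0.5705, 0.2506], [0.5287, 0.2236]]
centre [0.5382 0.2897] yaw -6.84 res [[0.0011, -0.0009], [0.0012, -0.0013], [0.0008, 0.0002], [-0.0023, -0.0029], [0.0008, 0.005], [-0.0016, -0.0001]]
board z 0.09170752196621287 0.09170752196621287 ((561.3201904296875, 292.8470458984375), (92.2706069946289, 10.685550689697266), 80.99415588378906) [0.56157937 0.29512531 0.09187489]
board z 0.09170752196621287 0.0925 ((560.4028930664062, 290.27203369140625), (92.0613784790039, 10.661367416381836), 80.99418640136719) [0.56157937 0.29512531 0.09187489]
[0.54475778 0.29460511 0.09495148]
```

```bash
python3 - <<'E'
import cv2
s=cv2.imread("pics/side3.png"); cv2.imwrite("pics/c4.png",cv2.resize(s[152:202,185:227],None,fx=14,fy=12,interpolation=cv2.INTER_CUBIC))
E
```

```text
(no output)
```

View pics/c4.png

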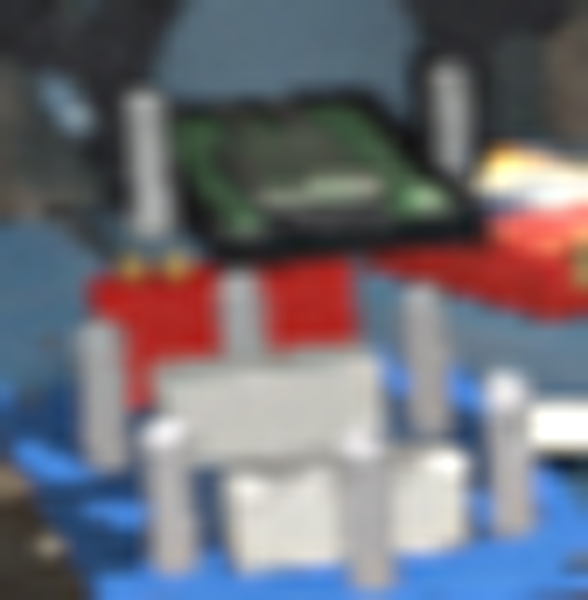

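```bash
python3 - <<'E'
from h import *
px=np.array([[100,328],[242,277],[425,292],[165,428],[508,382],[360,440]],float); f=lambda q:np.array(q,float)/[14,12]+[185-.5,152-.5]
P=onplane("side",f(px),.046)[:,:2]; print(P.mean(0).round(4))
a=np.radians(-8.);ex=np.array([np.cos(a),np.sin(a)]);ey=np.array([-ex[1],ex[0]])
M=np.array([[-36.5,40],[0,66.5],[36.5,40],[-36.5,-40],[36.5,-40],[0,-66.5]])/1000
print("per post centre",(P-M@np.array([ex,ey])).round(4).tolist())
e=onplane("side",f([[340,234]]),.0923)[0,:2]; print("end face",e, "board centre",e+.059*ey)
z=.0923
for dx,dy in [(29,-59),(-29,-59)]: 
  for zz in(z+.005,z-.005):
    q=np.array([.5447,.293])+dx/1e3*ex+dy/1e3*ey; uv=proj("side",[*q,zz])[0]; print(dx,zz,((uv-[184.5,151.5])*[14,12]).round(0))
# calibration check: board at home in jig (side2) predicted corners vs seen
E
```

```text
[0.5369 0.285 ]
per post centre [[0.5368, 0.2835], [0.5385, 0.2873], [0.5374, 0.2854], [0.5355, 0.2816], [0.5378, 0.2878], [0.5353, 0.2844]]
end face [0.53079433 0.23503551] board centre [0.53900554 0.29346132]
29 0.0973 [503. 197.]
29 0.08729999999999999 [506. 237.]
-29 0.0973 [226. 225.]
-29 0.08729999999999999 [229. 265.]
```

Side view: the near end face of the board has its corners at crop pixels (205,255) and (478,240), and the post caps are at (165,428), (508,382), (360,440), (425,292), (242,277) and (100,328). The side-view and top-view estimates disagree by about 3 mm, so I'll go down to just above the posts and compare there.

Call:
step_arm:
  steps:
    - {"xyz": [0,0,0.4],"turn": [0,0,0],"gripper": 0.0}
    - {"xyz": [-0.03,0,0.4],"turn": [0,0,0],"gripper": 0.0}
    - {"xyz": [0,0,0],"turn": [0,0,0],"gripper": 0.0}
    - {"xyz": [0,0,0],"turn": [0,0,0],"gripper": 0.0}
    - {"xyz": [0,0,0],"turn": [0,0,0],"gripper": 0.0}

```text
time_s: 12.68
position: [0.5437, 0.2948, 0.063]
tool_rot: [[0.99, -0.139, 0.002], [-0.139, -0.99, 0.001], [0.002, -0.001, -1.0]]
ft_force: [0.0, -0.1, -0.7]
grip_width: 0.057
```

```bash
python3 - <<'E'
from h import *
s=np.mean([grab("side",f"side4{i}")[0].astype(np.float32) for i in range(4)],0).astype(np.uint8)
cv2.imwrite("pics/c5.png",cv2.resize(s[160:208,185:227],None,fx=14,fy=12,interpolation=cv2.INTER_CUBIC)[:,:,::-1]); print(env.observe()["position"],env.observe()["tool_rot"][:,0])
E
```

```text
[0.54336641 0.29472121 0.06245513] [ 0.9902733  -0.13912916  0.00136558]
```

View pics/c5.png

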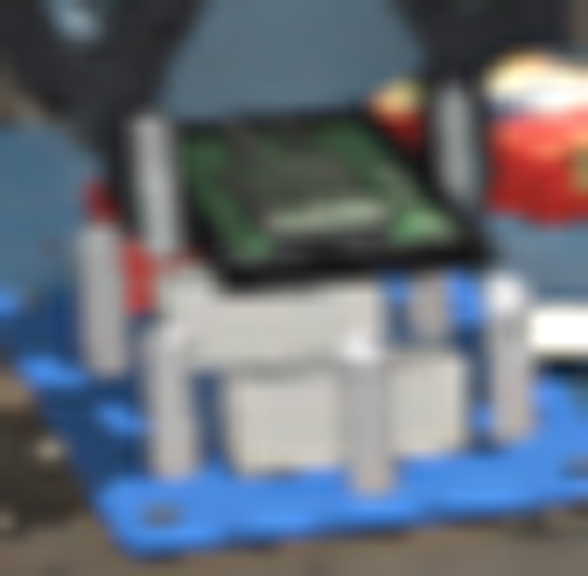

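```bash
python3 - <<'E'
from h import *
f=lambda q:np.atleast_2d(np.array(q,float))/[14,12]+[185-.5,160-.5]
a=np.radians(-8.);ex=np.array([np.cos(a),np.sin(a)]);ey=np.array([-ex[1],ex[0]])
def bed(px,x,y,z): p=onplane("side",f(px),z)[0,:2]-x/1e3*ex-y/1e3*ey; return p
for px,x,y in([165,330],-36.5,-40),([508,285],36.5,-40),([360,345],0,-66.5),([102,232],-36.5,40),([242,0],0,0): 
    if y: p=bed(px,x,y,.046); print("bed",p.round(4),"bed-frame",(p@ex).round(4),(p@ey).round(4))
for px,x,y,z in([222,285],-29,-59,.055),([492,262],29,-59,.055),([490,240],29,-59,.065),([213,258],-29,-59,.065):
    p=bed(px,x,y,z); print("board",p.round(4),(p@ex).round(4),(p@ey).round(4))
# vertical-edge columns on base front corners: blue base near-left corner seen (130,555)
print("base corner(-55,-80)",bed([125,548],-55,-80,.003).round(4))
# predicted pixels of bed features under top estimate
o=np.array([.5424,.2933])
for x,y,z in[(-36.5,-40,.046),(36.5,-40,.046),(0,-66.5,.046),(-55,-80,.006),(-25,-49,.03),(25,-49,.03),(-25,-49,.006),(25,-49,.006)]:
    print((x,y,z),((proj("side",[*(o+x/1e3*ex+y/1e3*ey),z])[0]-[184.5,159.5])*[14,12]).round(0))
E
```

```text
bed [0.536 0.283] bed-frame 0.4914 0.3549
bed [0.538  0.2885] bed-frame 0.4927 0.3606
bed [0.535  0.2838] bed-frame 0.4903 0.3554
bed [0.5372 0.2833] bed-frame 0.4926 0.3553
board [0.5445 0.3035] 0.497 0.3763
board [0.5423 0.2994] 0.4953 0.372
board [0.5376 0.2872] 0.4924 0.3592
board [0.5404 0.2953] 0.4941 0.3676
base corner(-55,-80) [0.539 0.293]
(-36.5, -40, 0.046) [178. 313.]
(36.5, -40, 0.046) [519. 277.]
(0, -66.5, 0.046) [378. 328.]
(-55, -80, 0.006) [140. 533.]
(-25, -49, 0.03) [247. 381.]
(25, -49, 0.03) [480. 355.]
(-25, -49, 0.006) [254. 473.]
(25, -49, 0.006) [486. 446.]
```

```bash
python3 - <<'E'
from h import *
a=np.radians(-8.);ex=np.array([np.cos(a),np.sin(a)]);ey=np.array([-ex[1],ex[0]])
o=np.array([.5434,.2932])
for x,y,z in[(-29,-59,.055),(29,-59,.055),(29,-59,.065),(-29,-59,.065),(29,59,.065),(-29,59,.065)]:
    print((x,y,z),((proj("side",[*(o+x/1e3*ex+y/1e3*ey),z])[0]-[184.5,159.5])*[14,12]).round(0))
s=np.mean([cv2.imread(f"pics/side4{i}.png").astype(float) for i in range(4)],0)
np.set_printoptions(linewidth=220)
for v in(179,180,181,182,183): print(v,s[v,196:226,:].mean(1).astype(int))
print("posts row190",s[190,190:226,0].astype(int)); print(s[190,190:226,2].astype(int))
E
```

```text
(-29, -59, 0.055) [233. 298.]
(29, -59, 0.055) [508. 268.]
(29, -59, 0.065) [505. 229.]
(-29, -59, 0.065) [230. 258.]
(29, 59, 0.065) [381.  99.]
(-29, 59, 0.065) [127. 124.]
179 [163 120  54  26  42  63  70  77  88  91  89  84  81  79  77  71  73  94 105 105  97  67  45  67 104 123 123 121 124 120]
180 [162 124  65  30  40  62  80  89  74  62  54  47  46  56  64  60  60  66  62  53  50  39  30  48  91 120 128 128 127 125]
181 [136 115  89  58  41  59  76  76  64  57  49  36  31  34  39  38  36  34  30  27  25  26  28  43  83 116 123 124 123 124]
182 [132 136 139 112  61  37  39  40  37  35  31  29  28  30  35  42  47  49  52  62  74  77  66  80 124 138 127 121 121 123]
183 [149 163 169 157 100  47  36  43  53  58  62  75  90 101 109 111 101 101 110 125 138 137 121 138 195 199 153 122 119 120]
posts row190 [144 136 150 145 122 138 170 174 161 160 161 161 155 153 154 153 154 156 156 161 181 181 159 158 169 176 184 184 139 121 160 179 164 112  73  55]
[ 63 110 146 138  96 124 170 176 160 151 153 163 162 159 161 160 160 162 161 164 181 182 163 166 177 185 194 189 116  86 155 181 165  98  43  32]
```

Call:
step_arm:
  steps:
    - {"xyz": [-0.03,0,0],"turn": [0,0,0],"gripper": 0.0}
    - {"xyz": [0,0,0.15],"turn": [0,0,0],"gripper": 0.0}
    - {"xyz": [0,0,0.1],"turn": [0,0,0],"gripper": 0.0}
    - {"xyz": [0,0,0.08],"turn": [0,0,0],"gripper": 0.0}
    - {"xyz": [0,0,0],"turn": [0,0,0],"gripper": 0.0}

```text
time_s: 13.3
position: [0.5414, 0.2946, 0.0472]
tool_rot: [[0.99, -0.139, -0.002], [-0.139, -0.99, -0.001], [-0.002, 0.001, -1.0]]
ft_force: [0.2, -1.0, -1.6]
grip_width: 0.057
```

Call:
step_arm:
  steps:
    - {"xyz": [0,0,0.04],"turn": [0,0,0],"gripper": 0.0}
    - {"xyz": [0,0,0.04],"turn": [0,0,0],"gripper": 0.0}
    - {"xyz": [0,0,0],"turn": [0,0,0],"gripper": 0.0}

```text
time_s: 13.55
position: [0.5417, 0.2947, 0.0448]
tool_rot: [[0.99, -0.139, -0.0], [-0.139, -0.99, -0.0], [-0.0, 0.0, -1.0]]
ft_force: [-0.7, -0.6, -1.4]
grip_width: 0.0567
```

Call:
step_arm:
  steps:
    - {"xyz": [0,0,0.04],"turn": [0,0,0],"gripper": 0.0}
    - {"xyz": [0,0,0.04],"turn": [0,0,0],"gripper": 0.0}
    - {"xyz": [0,0,0.03],"turn": [0,0,0],"gripper": 0.0}
    - {"xyz": [0,0,0],"turn": [0,0,0],"gripper": 0.0}

```text
time_s: 13.88
position: [0.5417, 0.2947, 0.0404]
tool_rot: [[0.99, -0.139, -0.0], [-0.139, -0.99, -0.0], [-0.0, 0.0, -1.0]]
ft_force: [0.4, 0.3, -1.0]
grip_width: 0.0568
```

Call:
step_arm:
  steps:
    - {"xyz": [0,0,0.025],"turn": [0,0,0],"gripper": 0.0}
    - {"xyz": [0,0,0.02],"turn": [0,0,0],"gripper": 0.0}
    - {"xyz": [0,0,0],"turn": [0,0,0],"gripper": 0.0}

```text
time_s: 14.13
position: [0.5418, 0.2948, 0.0388]
tool_rot: [[0.99, -0.139, -0.0], [-0.139, -0.99, -0.0], [-0.0, 0.0, -1.0]]
ft_force: [-0.3, 0.1, -1.2]
grip_width: 0.057
```

Call:
step_arm:
  steps:
    - {"xyz": [0,0,0.02],"turn": [0,0,0],"gripper": 0.0}
    - {"xyz": [0,0,0],"turn": [0,0,0],"gripper": 0.0}

```text
time_s: 14.3
position: [0.5418, 0.2948, 0.038]
tool_rot: [[0.99, -0.139, -0.0], [-0.139, -0.99, -0.0], [-0.0, 0.0, -1.0]]
ft_force: [-0.7, -0.3, -1.9]
grip_width: 0.0571
```

Call:
step_arm:
  steps:
    - {"xyz": [0,0,0.02],"turn": [0,0,0],"gripper": 0.0}
    - {"xyz": [0,0,0],"turn": [0,0,0],"gripper": 0.0}

```text
time_s: 14.47
position: [0.5419, 0.2948, 0.0378]
tool_rot: [[0.99, -0.139, 0.0], [-0.139, -0.99, 0.0], [0.0, -0.0, -1.0]]
ft_force: [-1.3, -1.2, 3.5]
grip_width: 0.0573
```

Contact came at the expected height, with an upward force of 3.5 N. I'll release and go straight up.

Call:
step_arm:
  steps:
    - {"xyz": [0,0,0],"turn": [0,0,0],"gripper": 0.3}
    - {"xyz": [0,0,0],"turn": [0,0,0],"gripper": 0.6}
    - {"xyz": [0,0,0],"turn": [0,0,0],"gripper": 1}
    - {"xyz": [0,0,0],"turn": [0,0,0],"gripper": 1}
    - {"xyz": [0,0,0],"turn": [0,0,0],"gripper": 1}
    - {"xyz": [0,0,0],"turn": [0,0,0],"gripper": 1}
    - {"xyz": [0,0,0],"turn": [0,0,0],"gripper": 1}
    - {"xyz": [0,0,-0.2],"turn": [0,0,0],"gripper": 1}
    - {"xyz": [0,0,-0.4],"turn": [0,0,0],"gripper": 1}
    - {"xyz": [0,0,-0.7],"turn": [0,0,0],"gripper": 1}
    - {"xyz": [0,0,-0.8],"turn": [0,0,0],"gripper": 1}
    - {"xyz": [0,0,-0.8],"turn": [0,0,0],"gripper": 1}
    - {"xyz": [0,0,-0.8],"turn": [0,0,0],"gripper": 1}
    - {"xyz": [0,0,-0.8],"turn": [0,0,0],"gripper": 1}
    - {"xyz": [0,0,-0.5],"turn": [0,0,0],"gripper": 1}
    - {"xyz": [0,0,0],"turn": [0,0,0],"gripper": 1}

```text
time_s: 15.8
position: [0.5429, 0.2952, 0.2431]
tool_rot: [[0.99, -0.139, 0.009], [-0.139, -0.99, 0.003], [0.009, -0.004, -1.0]]
ft_force: [0.1, -0.1, -0.6]
grip_width: 0.0853
```

Call:
step_arm:
  steps:
    - {"xyz": [-0.8,-0.1,0],"turn": [0,0,0],"gripper": 1}
    - {"xyz": [-0.8,-0.1,0],"turn": [0,0,0],"gripper": 1}
    - {"xyz": [-0.8,-0.1,0],"turn": [0,0,0],"gripper": 1}
    - {"xyz": [-0.8,-0.1,0],"turn": [0,0,0],"gripper": 1}
    - {"xyz": [-0.8,-0.1,0],"turn": [0,0,0],"gripper": 1}
    - {"xyz": [-0.7,-0.1,0],"turn": [0,0,0],"gripper": 1}
    - {"xyz": [0,0,0],"turn": [0,0,0],"gripper": 1}
    - {"xyz": [0,0,0],"turn": [0,0,0],"gripper": 1}

```text
time_s: 16.47
position: [0.358, 0.3449, 0.2376]
tool_rot: [[0.991, -0.137, 0.0], [-0.137, -0.991, 0.0], [0.0, -0.0, -1.0]]
ft_force: [0.5, 0.0, -0.7]
grip_width: 0.0854
```

```bash
python3 - <<'E'
from b import *
s,_=grab("side","side5"); t,d=grab("top","top5")
for n,im,w in(("top",t,win(t.shape[:2],160,205,183,218)),("side",s,win(s.shape[:2],190,225,165,195))):
    try:
        for o in board(n,im,w): print(n,*o)
    except Exception as e: print(n,e)
a=np.hstack([cv2.resize(s[160:208,185:227],(420,480),interpolation=2),cv2.resize(t[176:230,145:215],(380,293),interpolation=2)[:, :] if 0 else cv2.resize(t[174:228,150:192+0],(373,480),interpolation=2)])
a=np.hstack([cv2.resize(s[160:208,185:227],(378,432),interpolation=2),cv2.copyMakeBorder(cv2.resize(t[176:228,146:216],(420,312),interpolation=2),0,120,0,0,0)])
cv2.imwrite("pics/c6.png",a[:,:,::-1])
E
```

```text
top green 362 [542.6 293. ] [108.4  48.2] 80.8
top tray 357 [542.2 292. ] [106.9  48.1] 80.8
side green 108 [540.8 296.8] [108.7  50.6] 81.6
side tray 48 [520.3 302.7] [79.6 18.6] 70.6
```

View pics/c6.png

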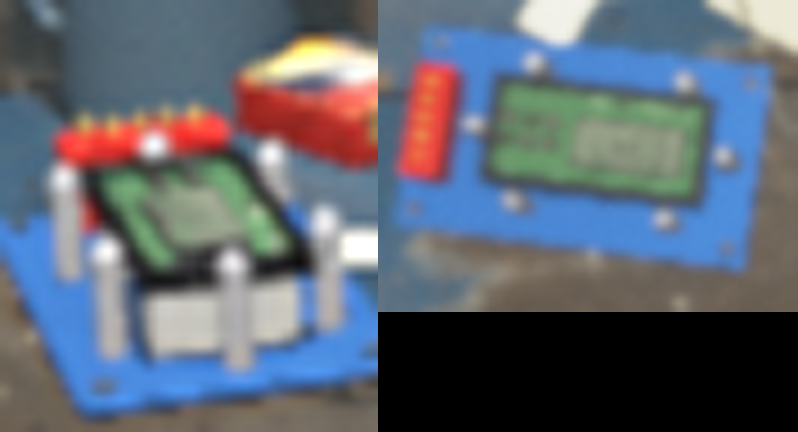

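The board lies flat between the posts: the side view shows all six posts around it, and in the top view the buttons (right-hand crop, about (530,130)) face the red block at (430,120). Its measured centre is (0.5426, 0.293), and the bed was measured at (0.542, 0.293). The arm is clear, so I'll hand in.

```bash
python3 -c "
from rig import order
print(order.close_job())"
```

```text
the job is handed in; nothing more can be done
None
```

I squared the board in the jig, let go of it there, carried it over to the test bed and handed the job in at about 16.6 s. The hand-in gives no verdict.

- **Jig:** I gripped the board, turned it square and pushed it against the stops. It stopped dead at x = 0.494 m (side stops, up to 14 N) and at y = −0.180 m on the tool (end stop, 17.6 N). I let go with the fingers fully open for about half a second. In the side view it then lay at (0.494, −0.187), within 0.5° of square. I did not check the individual gaps at the three stops with a picture.
- **Test bed:** I lowered it between the posts and felt no post contact. It met the bars at the expected height with 3.5 N, then I opened the fingers and lifted clear. The last top picture puts its centre at (0.5426, 0.293) m, within about 1 mm of my bed estimate of (0.542, 0.293). Its yaw is −9.2°, against the bed's −8°. The button end is next to the red block, and all six posts stand around it.
- **Checks that disagreed:** The side camera's positions for the bed were 4–10 mm off the top camera's, which is more than the stated calibration error. I used the top view and compared board and bed within the same picture, and the clean descent agreed with that.
- **Bystanders:** I stayed well above the tin and screwdriver. I never located the brass weight or checked its position. I took no final measurement of any of the three.

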